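Lid on the proofing box, probe thermometer through its hole

ROBOT

A 7-joint arm with a two-finger parallel gripper is mounted at the origin on the work surface. World frame = base frame: x ahead of the robot, y to its left, z up, the work surface at z = 0. Lengths are in mm, angles in rad, forces in N, time in s.
With the tool pointing down it reaches from about 425 to 800 mm from the base axis. Payload 8.3 kg.
Tool frame: the origin (TCP) lies at the very end of the fingers, on their centre line; the grasp point (between the pads) lies 19 mm behind it; z points along the fingers, y is the line along which they close (so a half turn about z gives the same grasp; the last joint's range is limited). The gripper opens to 85 mm and grips with 20 to 120 N. Pads are 22 mm wide; open, the fingers measure 114 mm over their backs; the gripper's body (76 mm by 85 mm) begins 54 mm behind the grasp point. The pads swing forward as they close: fully open they stand 13 mm farther back than shut.
Start: joints at [-1.204, 0.383, 0.016, 1.37, -0.006, 1.388, -0.046], TCP at [260.379, 568.16, 231.279] pointing down, gripper open.
Joint ranges: [-2.95, 2.95], [-0.25, 2.06], [-1.52, 1.56], [0.18, 2.33], [-1.44, 4.58], [0.02, 2.06], [-3.01, 3.01]. Speed limits (rad/s): [2.39, 2.39, 3.01, 3.01, 3.14, 3.14, 3.14].

INTERFACE

Orientations are given as a unit quaternion [x, y, z, w].
In Python, from cell import sensors, cams, job gives the robot as it stands.
- The arm moves only by the tool step_arm, never from a script. Its argument "targets" is a list of rows, each an object of numbers: "fingers": the opening, from -1 (shut) to 1 (fully open); "tx", "ty", "tz": the shift along the world's x, y, z in cm; "yaw": the turn about the world's z in rad. A call has exactly 10 rows; each row shifts and turns the commanded pose from where the row before left it; what a row does not reach is not made up. A row lasts 1/10 s, in which the tool goes at most 50 mm and 8.59 degrees, less where a joint would pass 70% of its speed; a pose out of reach is approached as far as the arm can. A call with a gripper value outside its range is refused whole. The fingers move at their own pace and stop on an object; "squeeze" is the grip in N (left out, the last holds). Time passes only in rows, so rows that do not move let the fingers close, or fill a call up. It gives the time, the measured TCP pose, the force, the opening and the grip force at its end, in the units of the state.
- sensors.read_state(): the state, without advancing time (a new reading comes with each control period).
- cams.capture(name): name is "scene" or "top" or "wrist"; returns the picture (400x640x3 uint8, red, green, blue); there is no depth.
- cams.get_calibration(name): a dict with "camera_matrix" (3x3 intrinsics, pixels), "k1" (the pictures are not rectified: a ray, as slopes to the right and down, at radius r is drawn at 1 + k1 r^2 times it, then the intrinsics apply), "R" (3x3) and "t" (3): a world point X has camera coordinates R X + t. Camera axes: x right, y down, z forward; pixel columns grow to the right and rows downward; lengths in mm; the calibration is good to about 2 mm. A picture is of the moment at which its call begins: read the wrist's pose just before it. get_calibration takes no time and is no camera call; for the wrist camera it gives the pose at the moment of the call.
- job.sign_off(): hands the job in; it is judged then, once.
The state is a dict: "time_s": time; "qpos": joint angles; "qd": joint speeds; "tau": joint torques, N m; "tool_pos": TCP position; "orientation": TCP orientation; "wrist_force": force on the tool from outside, world axes, zero at the start; "ft_torque": the same for the moment, N m; "finger_gap": finger opening in mm; "grip_force": force on a finger pad.
Only numpy, scipy, OpenCV 4.12 (cv2) and the standard library are available. Lean on these libraries where they do the work, as an engineer would, in place of code of your own. Each camera call takes 0.05 s, during which the arm holds its last target. There are 200 camera calls.

TASK

Put the blue lid squarely on the white enamel proofing box (long sides together, the hole at either end), press it firmly down so that it sits level on the rim, and let go of it. Then take the probe thermometer out of its stand and lower its stem upright through the round hole in the lid, without touching the lid or the box, until its tip is about half-way down inside the box. Finish still holding the thermometer there, steady and centred in the hole; do not shove the box along, and leave the bowl, the mug and the spatula alone.

Things in the scene. Friction and masses are not known exactly. Their poses are not given: they have to be found in the camera images.
- box_rim (a point): White enamel open box, 160 x 130 mm outside, 90 mm tall, walls 4 mm (opening 152 x 122 mm), floor 5 mm, blue line round the rim, 0.8 kg, loose on the work surface, to the robot's left or right. This point: centre of the opening at rim height (90 mm above the surface). x along the long side, z up.
- lid_grip (a point): Centre of the wooden bar handle on the blue lid: bar 50 (x) x 14 (y) x 16 (z) mm on two posts, its underside 18 mm above the lid plate. The point is 26 mm above the plate's top and 38 mm above the underside of the lip under the plate; with the lid home it is 31 mm above box_rim. x along the lid's long side towards the hole, z up.
- lid: Blue lid, plate 168 x 138 x 5 mm, about 0.2 kg, lying on the surface at the side opposite the box. A white rounded lip, 146 x 116 mm outside, stands 7 mm below the plate and fits loosely (3 mm a side) into the box; the lid rests on it at the start. Origin: middle of the lip's underside. Axes as lid_grip.
- lid_hole (a point): Centre of the mouth of the round hole through the lid, at the plate's top face: diameter 24 mm, depth 5 mm, 50 mm from lid_grip along the lid's +x and 26 mm lower. Axes as the lid's.
- probe_grip (a point): Centre of the thermometer's red head, which is 26 mm (x) x 18 mm (y) x 55 mm tall; 142.5 mm above the stem's tip. z up along the stem. Upright in its stand at the start.
- probe_tip (a point): The lower tip of the thermometer's stem, 142.5 mm below probe_grip; 12 mm above the surface at the start. Same axes.
- probe: Probe thermometer, about 0.06 kg: red head, under it a black disc (30 mm across, 5 mm thick), below that a straight steel stem, 6 mm diameter, 110 mm long. Origin at the tip. It hangs in a fixed stand (base 80 x 80 mm, two posts): the disc rests on the stand's top plate, 72 x 40 mm, 122 mm above the surface, the stem through its 16 mm hole.
- box: The box itself; origin at the centre of its underside (90 mm below box_rim), same axes.
- bowl: Bystander: white bowl, 124 mm across, 65 mm tall; origin at the centre of its underside.
- mug: Bystander: red mug, 76 mm across, 85 mm tall, handle at +y; origin at the centre of its underside.
- spatula: Bystander: wooden-handled spatula, 240 mm long, lying flat along its x.
Mind the look-alikes: they are no part of the job. Of the things shaped like the lid, the blue one is meant. Leave any turquoise look-alike of the box alone.

How it is judged (in metres and radians):
On the way, in this order (a step that is already met when the one before it is completed fails the run):
1. the lid sits level and square in the box's rim and is pressed down on it with more than 4 N, its own weight included (z of lid_grip in the frame of box_rim between 0.027 and 0.034 m and x of lid_grip in the frame of box_rim between -0.007 and 0.007 m and y of lid_grip in the frame of box_rim between -0.007 and 0.007 m and angle between the z axis of lid_grip and the z axis of box_rim, either way round below 0.03 rad and angle between lid_grip's own z axis and vertical below 0.04 rad and contact force between lid and box above 4 N), for 0.2 s.
2. the thermometer is lifted clear of its stand while the lid stays on and is let go (z of lid_grip in the frame of box_rim between 0.027 and 0.034 m and x of lid_grip in the frame of box_rim between -0.007 and 0.007 m and y of lid_grip in the frame of box_rim between -0.007 and 0.007 m and angle between the z axis of lid_grip and the z axis of box_rim, either way round below 0.03 rad and angle between lid_grip's own z axis and vertical below 0.04 rad and contact force between the fingers and lid below 0.2 N and contact force between the fingers and probe above 2 N and height (world z) of probe_tip above 0.125 m), for 0.1 s.
At the end, for the whole second after the job is handed in: Lid home and level on the box (handle centre 27-34 mm above the rim, within 7 mm of centred in x and y), let go. Thermometer held still in the fingers, upright within 0.1 rad, stem within 5 mm of the hole centre in x and y, tip 30-67 mm below the lid top, touching neither lid nor box (z of lid_grip in the frame of box_rim between 0.027 and 0.034 m and x of lid_grip in the frame of box_rim between -0.007 and 0.007 m and y of lid_grip in the frame of box_rim between -0.007 and 0.007 m and angle between the z axis of lid_grip and the z axis of box_rim, either way round below 0.03 rad and angle between lid_grip's own z axis and vertical below 0.04 rad and contact force between the fingers and lid below 0.2 N and x of lid_hole in the frame of probe_grip between -0.005 and 0.005 m and y of lid_hole in the frame of probe_grip between -0.005 and 0.005 m and z of probe_tip in the frame of lid_hole between -0.067 and -0.03 m and angle between probe_grip's own z axis and vertical below 0.1 rad and contact force between the fingers and probe above 2 N and contact force between probe and lid below 0.1 N and contact force between probe and box below 0.1 N and linear speed of probe below 0.01 m/s); the arm keeps its last pose, push and grip.
It fails at once if the thermometer touches the lid (contact force between probe and lid above 0.5 N).
It fails at once if the thermometer touches the box (contact force between probe and box above 0.5 N).
It fails at once if the box is shoved more than 40 mm (distance of box from where it was at the start of the episode above 0.04 m).
It fails at once if the bowl, mug or spatula is moved more than 30 mm (distance of any of bowl, mug, spatula from where it was at the start of the episode above 0.03 m).
It also fails if it takes over 54 s, if anything falls off the work surface, if the arm or the gripper's body presses on something with over 40 N, if the wrist force passes 120 N, or if a joint passes its speed limit or range.

## Working session

There is one attempt and no reset: what is moved stays moved. The work goes in short steps, Python scripts to look and compute and a tool call to move; the robot and the scene stay as the last step left them, time stands still between calls to the robot, and variables do not carry over. Pictures are saved under pics/ and viewed, at most 10 in all, crops included, and the job is handed in when it is done.

Besides the shell and the picture viewer there is one more tool, called as name(argument=value, ...), one argument or row to a line, values as JSON. step_arm: Moves the arm, as the interface text tells. Its arguments: {"type":"object","properties":{"targets":{"type":"array","items":{"type":"object","properties":{"fingers":{"type":"number"},"tx":{"type":"number"},"ty":{"type":"number"},"tz":{"type":"number"},"yaw":{"type":"number"}}}},"squeeze":{"type":"number"}},"required":["targets"]}

```bash
mkdir -p pics
cat > h.py <<'E'
import numpy as np, cv2
from cell import sensors, cams, job
def snap(n,f):
    c=cams.get_calibration(n); im=cams.capture(n); cv2.imwrite(f'pics/{f}.png',im[:,:,::-1]); 
    np.savez(f'pics/{f}.npz',K=c['camera_matrix'],k=c['k1'],R=c['R'],t=c['t']); return im
def ray(f,u,v):
    c=np.load(f'pics/{f}.npz');K=c['K'];d=np.array([(u-K[0,2])/K[0,0],(v-K[1,2])/K[1,1]]);s=d.copy()
    for _ in range(20): s=d/(1+c['k']*(s@s))
    R=c['R'];return -R.T@c['t'], R.T@np.array([s[0],s[1],1])
def at(f,u,v,z):
    o,d=ray(f,u,v);return (o+d*(z-o[2])/d[2]).round(1)
def proj(f,X):
    c=np.load(f'pics/{f}.npz');p=c['R']@np.array(X)+c['t'];s=p[:2]/p[2];s=s*(1+c['k']*(s@s));return (c['K'][:2,:2]@s+c['K'][:2,2]).round(1)
E
python3 - <<'E'
from h import *
a=snap('top','top0');b=snap('scene','scene0')
cv2.imwrite('pics/both.png',np.vstack([a,b])[:,:,::-1][:800])
print({k:np.round(v,3) for k,v in sensors.read_state().items()})
for n in('top0','scene0'):
    c=np.load(f'pics/{n}.npz');print(-c['R'].T@c['t'],c['R'],c['K'],c['k'])
E
```

```text
{'time_s': np.float64(0.1), 'qpos': array([-1.204,  0.384,  0.016,  1.371, -0.006,  1.388, -0.047]), 'qd': array([-0.001, -0.   , -0.002, -0.003,  0.   , -0.001,  0.   ]), 'tau': array([ 3.0000e-03, -6.2912e+01,  8.4700e-01, -3.7276e+01,  1.7000e-02,
        1.0000e-02, -0.0000e+00]), 'tool_pos': array([260.19 , 567.755, 230.363]), 'orientation': array([ 0.213,  0.977, -0.001, -0.   ]), 'wrist_force': array([ 0.52 , -0.542,  0.236]), 'ft_torque': array([-0.011,  0.03 , -0.053]), 'grip_force': np.float64(0.0), 'finger_gap': np.float64(85.143)}
[ 284.46584933   14.79823219 1277.42747041] [[-0.02303191 -0.99972446  0.00453144]
 [-0.98864973  0.02210319 -0.14860402]
 [ 0.14846291 -0.00790264 -0.9888864 ]] [[520.13902521   0.         322.48109365]
 [  0.         520.13902521 203.9052232 ]
 [  0.           0.           1.        ]] 0.02176948066166586
[ 927.06587147 -797.5169736   705.99982568] [[ 0.85128396  0.52454168  0.0131013 ]
 [ 0.28900539 -0.44789731 -0.8460874 ]
 [-0.43794007  0.72404698 -0.53288317]] [[366.07985796   0.         323.25280312]
 [  0.         366.07985796 198.09349017]
 [  0.           0.           1.        ]] 0.007853589890754093
```

View pics/top0.png

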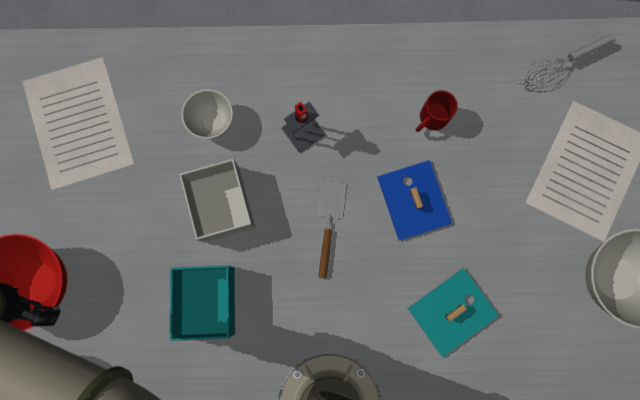

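View pics/scene0.png

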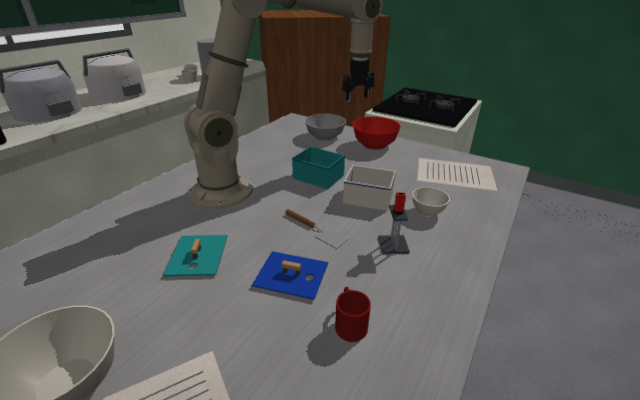

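The top view shows the white box at about (215,199), the blue lid at (415,200) with its hole at (408,182), and the thermometer and stand at (302,120). Spatula, mug and bowl are clear of these. I'll enlarge the top view to get finer pixel positions.

Run:
```python
from h import *
im=cv2.imread('pics/top0.png')
c=[im[155:245,170:260],im[155:245,370:460],im[85:160,265:340]]
t=[cv2.resize(x,(400,400),interpolation=cv2.INTER_CUBIC) for x in c[:2]]
cv2.imwrite('pics/crop.png',np.hstack(t))
# lid blue contour
hsv=cv2.cvtColor(im,cv2.COLOR_BGR2HSV)
m=cv2.inRange(hsv,(108,120,60),(125,255,255));
cs=max(cv2.findContours(m,0,2)[0],key=cv2.contourArea)
r=cv2.minAreaRect(cs);P=cv2.boxPoints(r);print(r);print([at('top0',*p,12) for p in P])
print('hole',at('top0',408,182,12))
```

```text
((414.283935546875, 199.73275756835938), (68.34233856201172, 55.90863800048828), 71.17529296875)
[array([ 540.4, -131.6,   12. ]), array([ 583.2, -265.2,   12. ]), array([ 420. , -310.4,   12. ]), array([ 378.8, -179.1,   12. ])]
hole [ 524.5 -208.3   12. ]
```

View pics/crop.png

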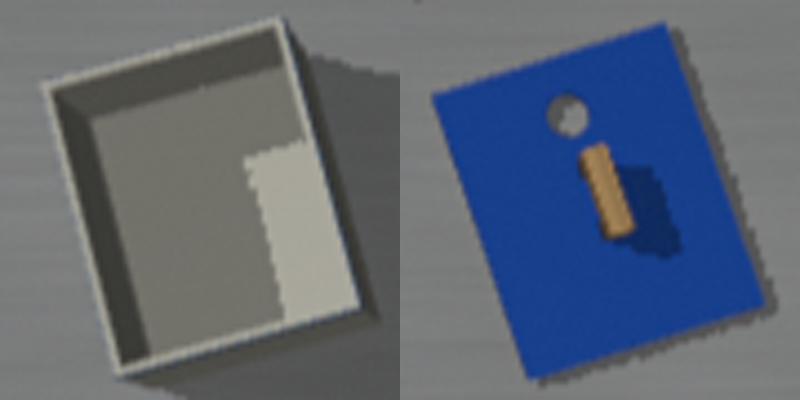

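The crop shows the box's rim corners at about (42,86), (281,18), (360,308), (120,375) and the lid's corners at (432,96), (665,22), (765,305), (528,380). The hole is at (568,115).

```bash
cat >> h.py <<'E'
def rect(P,long):
    P=np.array(P)[:,:2];c=P.mean(0);a=(P[0]+P[1]-P[2]-P[3])/2;b=(P[0]+P[3]-P[1]-P[2])/2
    s=np.exp(1j*0);tb=np.arctan2(b[1],b[0])-np.pi/2;ta=np.arctan2(a[1],a[0])
    return c.round(1),round(float(np.hypot(*a)),1),round(float(np.hypot(*b)),1),'yaw',round(ta,3),round(tb,3)
E
python3 - <<'E'
from h import *
f=90/400
g=lambda x,y,u0,z:at('top0',u0+x*f-.5+f/2,155+y*f-.5+f/2,z)
print(rect([g(x,y,170,90) for x,y in[(42,86),(281,18),(360,308),(120,375)]],0))
print(rect([g(x,y,370,12) for x,y in[(32,96),(265,22),(365,305),(128,380)]],0))
print('hole',g(168,115,370,12),'bar',g(207,190,370,46))
im=cv2.imread('pics/top0.png')
sc=cv2.imread('pics/scene0.png')
for n,i,(u0,v0,u1,v1) in(('top0',im,(290,98,315,125)),('scene0',sc,(390,185,412,215))):
    h=cv2.cvtColor(i,cv2.COLOR_BGR2HSV)[v0:v1,u0:u1];m=((h[...,0]<8)|(h[...,0]>172))&(h[...,1]>150)&(h[...,2]>60)
    ys,xs=np.nonzero(m);print(n,xs.min()+u0,xs.max()+u0,ys.min()+v0,ys.max()+v0,xs.mean()+u0,ys.mean()+v0)
cv2.imwrite('pics/c2.png',np.hstack([cv2.resize(im[90:160,270:340],(400,400),interpolation=2),cv2.resize(sc[185:255,365:435],(400,400),interpolation=2)]))
E
```

```text
(array([480.8, 253.5]), 158.8, 128.0, 'yaw', np.float64(0.266), np.float64(0.258))
(array([ 480.5, -221. ]), 166.8, 137.7, 'yaw', np.float64(0.282), np.float64(0.286))
hole [ 528.4 -207.    12. ] bar [ 480.2 -220.1   46. ]
top0 295 306 102 121 300.12820512820514 111.25641025641026
scene0 394 405 193 211 399.41764705882355 202.17058823529413
```

View pics/c2.png

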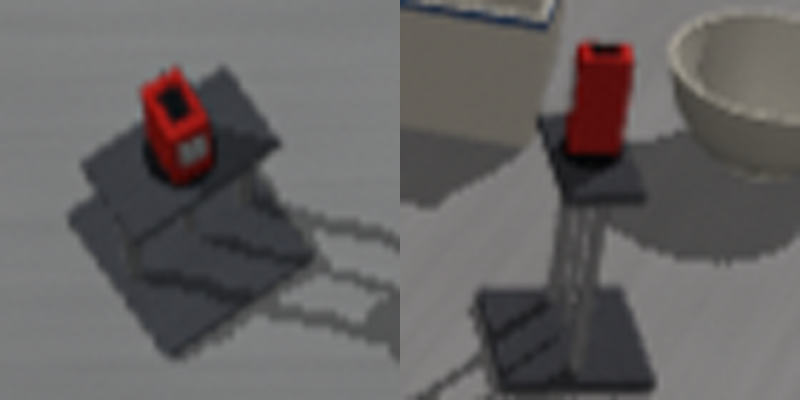

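step_arm(
  targets=[
    {"tx": 2.5, "ty": -3.5, "tz": 0.5, "yaw": 0.08, "fingers": 1},
    {"tx": 2.5, "ty": -3.5, "tz": 0.5, "yaw": 0.08, "fingers": 1},
    {"tx": 2.5, "ty": -3.5, "tz": 0.5, "yaw": 0.08, "fingers": 1},
    {"tx": 2.5, "ty": -3.5, "tz": 0.5, "yaw": 0.08, "fingers": 1},
    {"tx": 2.5, "ty": -3.5, "yaw": 0.08, "fingers": 1},
    {"tx": 2.5, "ty": -3.5, "yaw": 0.08, "fingers": 1},
    {"tx": 2.5, "ty": -3.5, "yaw": 0.08, "fingers": 1},
    {"tx": 2.5, "ty": -3.5, "yaw": 0.08, "fingers": 1},
    {"tx": 2, "ty": -3.5, "yaw": 0.07, "fingers": 1},
    {"fingers": 1},
  ],
)

```text
validation failed for argument at $.ta...
```

Run:
```python
from h import *
f=90/400
print('head',rect([at('top0',270+x*.175-.4,90+y*.175-.4,182) for x,y in[(142,90),(178,68),(212,122),(176,140)]],0))
print('plate',rect([at('top0',270+x*.175-.4,90+y*.175-.4,122) for x,y in[(80,165),(135,245),(280,143),(225,68)]],0))
s=sensors.read_state();print(s['tool_pos'],s['orientation'],s['qpos'].round(2))
snap('wrist','w1');c=np.load('pics/w1.npz');print(-c['R'].T@c['t'],c['R'])
```

```text
head (array([662.2,  49.1]), 24.5, 15.9, 'yaw', np.float64(0.543), np.float64(0.502))
plate (array([661.9,  50. ]), 71.5, 39.3, 'yaw', np.float64(2.169), np.float64(-0.988))
[260.19035771 567.75466746 230.36306761] [ 2.13224855e-01  9.77002746e-01 -8.72777951e-04 -1.80939745e-04] [-1.2   0.38  0.02  1.37 -0.01  1.39 -0.05]
[195.77311972 597.60651968 372.64585377] [[ 0.41574544  0.90947699 -0.00270774]
 [ 0.87421999 -0.39880404  0.27693816]
 [ 0.25078903 -0.11750293 -0.96088393]]
```

View pics/w1.png

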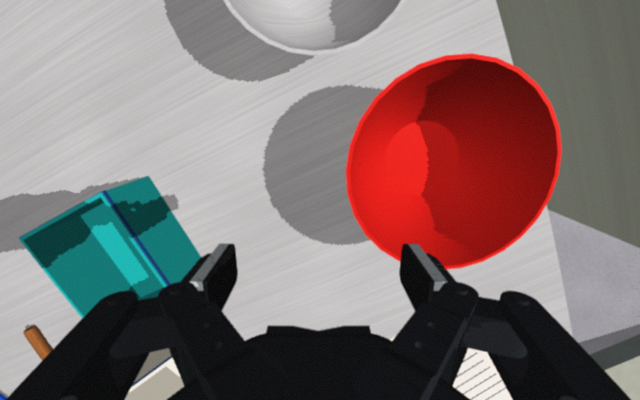

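The move was refused because every field is needed in each row. The wrist view still shows only the start area: red bowl, and the turquoise box at the left.

step_arm(
  targets=[
    {"tx": 2.5, "ty": -3.5, "tz": 0.5, "yaw": 0.08, "fingers": 1},
    {"tx": 2.5, "ty": -3.5, "tz": 0.5, "yaw": 0.08, "fingers": 1},
    {"tx": 2.5, "ty": -3.5, "tz": 0.5, "yaw": 0.08, "fingers": 1},
    {"tx": 2.5, "ty": -3.5, "tz": 0.5, "yaw": 0.08, "fingers": 1},
    {"tx": 2.5, "ty": -3.5, "tz": 0, "yaw": 0.08, "fingers": 1},
    {"tx": 2.5, "ty": -3.5, "tz": 0, "yaw": 0.08, "fingers": 1},
    {"tx": 2.5, "ty": -3.5, "tz": 0, "yaw": 0.08, "fingers": 1},
    {"tx": 2.5, "ty": -3.5, "tz": 0, "yaw": 0.08, "fingers": 1},
    {"tx": 2, "ty": -3.5, "tz": 0, "yaw": 0.07, "fingers": 1},
    {"tx": 0, "ty": 0, "tz": 0, "yaw": 0, "fingers": 1},
  ],
)

```text
time_s: 1.15
tool_pos: [483.9, 246.1, 251.3]
orientation: [-0.136, 0.991, -0.001, 0.0]
wrist_force: [0.2, -0.2, -0.0]
finger_gap: 85.5
grip_force: 0.0
```

Run:
```python
from h import *
s=sensors.read_state();print(s['tool_pos'],s['orientation'],s['qpos'].round(2))
snap('wrist','w2')
b=np.array([480.8,253.5]);a=.262
for sx,sy in((1,1),(1,-1),(-1,-1),(-1,1)):
    p=b+[sx*80*np.cos(a)-sy*65*np.sin(a),sx*80*np.sin(a)+sy*65*np.cos(a)];print(p,proj('w2',[*p,90]))
```

```text
[483.85908467 246.09869037 251.25443112] [-1.35685969e-01  9.90750657e-01 -1.49926798e-03  4.52839107e-04] [-0.67  0.19  0.16  1.57 -0.03  1.38  1.34]
[541.2340777  337.00282781] [378.1 248.9]
[574.90574383 211.43922281] [269.9 247.6]
[420.3659223  169.99717219] [264.4 107.8]
[386.69425617 295.56077719] [388.8 109.3]
```

View pics/w2.png

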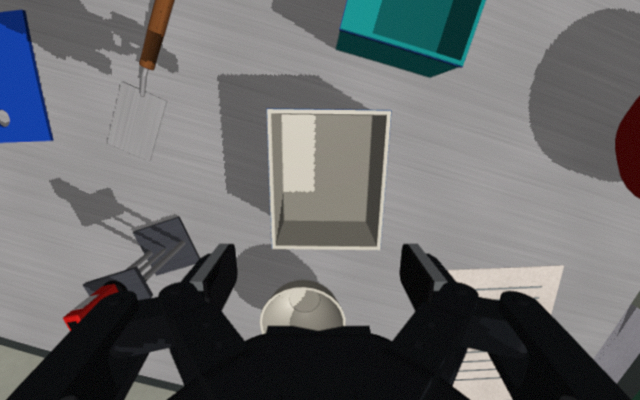

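The wrist view has the rim corners at (267,110), (390,111), (381,248) and (273,248), about 2 px from the prediction. Moving on to the lid.

step_arm(
  targets=[
    {"tx": 0, "ty": -4.7, "tz": 0, "yaw": 0, "fingers": 1},
    {"tx": 0, "ty": -4.7, "tz": 0, "yaw": 0, "fingers": 1},
    {"tx": 0, "ty": -4.7, "tz": 0, "yaw": 0, "fingers": 1},
    {"tx": 0, "ty": -4.7, "tz": 0, "yaw": 0, "fingers": 1},
    {"tx": 0, "ty": -4.7, "tz": 0, "yaw": 0, "fingers": 1},
    {"tx": 0, "ty": -4.7, "tz": 0, "yaw": 0, "fingers": 1},
    {"tx": 0, "ty": -4.7, "tz": 0, "yaw": 0, "fingers": 1},
    {"tx": 0, "ty": -4.7, "tz": 0, "yaw": 0, "fingers": 1},
    {"tx": 0, "ty": -4.7, "tz": -2, "yaw": 0, "fingers": 1},
    {"tx": 0, "ty": -4.4, "tz": -3, "yaw": 0, "fingers": 1},
  ],
)

```text
time_s: 2.2
tool_pos: [481.6, -211.4, 204.5]
orientation: [-0.14, 0.99, -0.001, 0.002]
wrist_force: [0.2, 0.5, -0.6]
finger_gap: 85.4
grip_force: 0.0
```

step_arm(
  targets=[
    {"tx": 0, "ty": 0, "tz": -1, "yaw": 0, "fingers": 1},
    {"tx": 0, "ty": 0, "tz": -1, "yaw": 0, "fingers": 1},
    {"tx": 0, "ty": 0, "tz": -1, "yaw": 0, "fingers": 0.2},
    {"tx": 0, "ty": 0, "tz": -1, "yaw": 0, "fingers": 0.2},
    {"tx": 0, "ty": 0, "tz": -1, "yaw": 0, "fingers": 0.2},
    {"tx": 0, "ty": 0, "tz": 0, "yaw": 0, "fingers": 0.2},
    {"tx": 0, "ty": 0, "tz": 0, "yaw": 0, "fingers": 0.2},
    {"tx": 0, "ty": 0, "tz": 0, "yaw": 0, "fingers": 0.2},
    {"tx": 0, "ty": 0, "tz": 0, "yaw": 0, "fingers": 0.2},
    {"tx": 0, "ty": 0, "tz": 0, "yaw": 0, "fingers": 0.2},
  ],
)

```text
time_s: 3.2
tool_pos: [480.6, -210.3, 153.9]
orientation: [-0.14, 0.99, -0.0, 0.0]
wrist_force: [0.2, 0.1, -0.0]
finger_gap: 51.2
grip_force: 0.0
```

Run:
```python
from h import *
print('box',rect([at('w2',u,v,90) for u,v in[(381,248),(273,248),(267,110),(390,111)]],0))
snap('wrist','w3')
s=sensors.read_state();print(s['tool_pos'],s['orientation'],s['qpos'].round(2),s['finger_gap'])
b=np.array([480.4,-220.5]);a=.284
for sx,sy in((1,1),(1,-1),(-1,-1),(-1,1)):
    p=b+[sx*84*np.cos(a)-sy*69*np.sin(a),sx*84*np.sin(a)+sy*69*np.cos(a)];print(p,proj('w3',[*p,12]))
```

```text
box (array([480.8, 256.4]), 157.7, 129.2, 'yaw', np.float64(0.272), np.float64(0.27))
[ 480.53250675 -210.26501683  153.84675475] [-1.39599589e-01  9.90207996e-01 -1.17382369e-04  2.55146069e-04] [-0.11  0.24  0.54  1.78 -0.13  1.16  2.32] 51.504421278622836
[ 541.70151794 -130.72737668] [370.1 257.3]
[ 580.36879354 -263.19941825] [248.7 257.5]
[ 419.09848206 -310.27262332] [236.6 101.7]
[ 380.43120646 -177.80058175] [378.4 101.1]
```

View pics/w3.png

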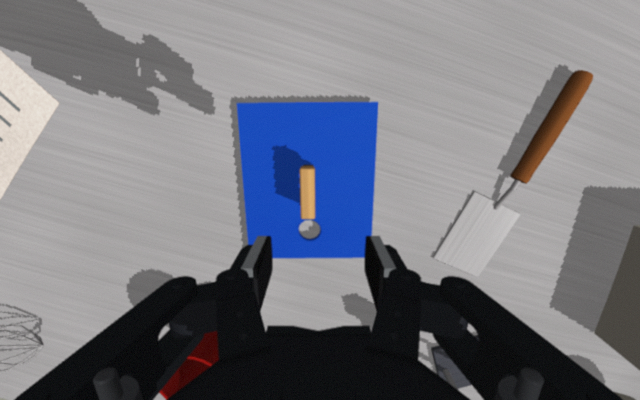

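Lid corners are near (236,103), (378,102), (372,258) and (248,258), within 1 px of prediction. The bar runs along column 307.5, rows 167–220.

Run:
```python
from h import *
im=cv2.imread('pics/w3.png');h=cv2.cvtColor(im,cv2.COLOR_BGR2HSV)
m=cv2.inRange(h,(105,150,60),(125,255,255));m[260:]=0;m[:,:225]=0;m[:,390:]=0
c=max(cv2.findContours(m,0,2)[0],key=cv2.contourArea);q=cv2.approxPolyDP(cv2.convexHull(c),5,True)[:,0];print(q.tolist())
w=cv2.inRange(h,(8,60,120),(25,200,255))[150:240,280:340];ys,xs=np.nonzero(w);print(xs.min()+280,xs.max()+280,ys.min()+150,ys.max()+150)
print('lid',rect([at('w3',u,v,12) for u,v in[(372.5,258),(248,258),(237,102.5),(378.5,102)]],0))
print('bar ends top',at('w3',307.5,168,46),at('w3',307.5,218.5,46),'hole',at('w3',309,230,12))
```

```text
[[376, 102], [364, 256], [272, 257], [249, 245], [237, 104]]
300 314 168 218
lid (array([ 481. , -219.7]), 168.1, 139.7, 'yaw', np.float64(0.288), np.float64(0.282))
bar ends top [ 456.9 -226.7   46. ] [ 503.8 -213.7   46. ] hole [ 528.8 -206.4   12. ]
```

step_arm(
  targets=[
    {"tx": 0, "ty": -0.5, "tz": -1.5, "yaw": 0, "fingers": 0.2},
    {"tx": 0, "ty": -0.5, "tz": -1.5, "yaw": 0, "fingers": 0.2},
    {"tx": 0, "ty": 0, "tz": -1.5, "yaw": 0, "fingers": 0.2},
    {"tx": 0, "ty": 0, "tz": -1.5, "yaw": 0, "fingers": 0.2},
    {"tx": 0, "ty": 0, "tz": -1.5, "yaw": 0, "fingers": 0.2},
    {"tx": 0, "ty": 0, "tz": -1.5, "yaw": 0, "fingers": 0.2},
    {"tx": 0, "ty": 0, "tz": -1, "yaw": 0, "fingers": 0},
    {"tx": 0, "ty": 0, "tz": 0, "yaw": 0, "fingers": 0},
    {"tx": 0, "ty": 0, "tz": 0, "yaw": 0, "fingers": 0},
    {"tx": 0, "ty": 0, "tz": 0, "yaw": 0, "fingers": 0},
  ],
)

```text
time_s: 4.25
tool_pos: [480.9, -220.5, 54.4]
orientation: [-0.14, 0.99, -0.0, 0.001]
wrist_force: [0.6, 0.4, 0.7]
finger_gap: 42.9
grip_force: 0.0
```

step_arm(
  squeeze=50,
  targets=[
    {"tx": 0, "ty": 0, "tz": -1, "yaw": 0, "fingers": 0},
    {"tx": 0, "ty": 0, "tz": -1, "yaw": 0, "fingers": 0},
    {"tx": 0, "ty": 0, "tz": -1, "yaw": 0, "fingers": 0},
    {"tx": 0, "ty": 0, "tz": 0, "yaw": 0, "fingers": -0.3},
    {"tx": 0, "ty": 0, "tz": 0, "yaw": 0, "fingers": -1},
    {"tx": 0, "ty": 0, "tz": 0, "yaw": 0, "fingers": -1},
    {"tx": 0, "ty": 0, "tz": 0, "yaw": 0, "fingers": -1},
    {"tx": 0, "ty": 0, "tz": 0, "yaw": 0, "fingers": -1},
    {"tx": 0, "ty": 0, "tz": 0, "yaw": 0, "fingers": -1},
    {"tx": 0, "ty": 0, "tz": 0, "yaw": 0, "fingers": -1},
  ],
)

```text
time_s: 5.25
tool_pos: [480.4, -220.1, 23.6]
orientation: [-0.14, 0.99, -0.0, 0.0]
wrist_force: [0.2, -0.1, -0.5]
finger_gap: 13.1
grip_force: 49.8
```

step_arm(
  targets=[
    {"tx": 0, "ty": 0, "tz": 0.5, "yaw": 0, "fingers": -1},
    {"tx": 0, "ty": 0, "tz": 1, "yaw": 0, "fingers": -1},
    {"tx": 0, "ty": 0, "tz": 2, "yaw": 0, "fingers": -1},
    {"tx": 0, "ty": 0, "tz": 2.5, "yaw": 0, "fingers": -1},
    {"tx": 0, "ty": 0, "tz": 2.5, "yaw": 0, "fingers": -1},
    {"tx": 0, "ty": 0, "tz": 2.5, "yaw": 0, "fingers": -1},
    {"tx": 0, "ty": 0, "tz": 2.5, "yaw": 0, "fingers": -1},
    {"tx": 0, "ty": 0, "tz": 2, "yaw": 0, "fingers": -1},
    {"tx": 0, "ty": 0, "tz": 1, "yaw": 0, "fingers": -1},
    {"tx": 0, "ty": 0, "tz": 0, "yaw": 0, "fingers": -1},
  ],
)

```text
time_s: 6.25
tool_pos: [481.1, -220.6, 190.3]
orientation: [-0.14, 0.99, -0.001, 0.001]
wrist_force: [-0.8, -0.4, -1.4]
finger_gap: 13.0
grip_force: 49.8
```

Run:
```python
from h import *
s=sensors.read_state();print(s['tool_pos'],s['orientation'],s['qpos'].round(2),s['finger_gap'],s['wrist_force'])
snap('wrist','w4')
```

```text
[ 481.08820217 -220.57884848  190.26178876] [-1.39602354e-01  9.90206438e-01 -5.45453114e-04  1.44770632e-03] [-0.11  0.21  0.56  1.72 -0.12  1.24  2.33] 12.954243103906665 [-0.77719362 -0.42294348 -1.44119201]
```

View pics/w4.png

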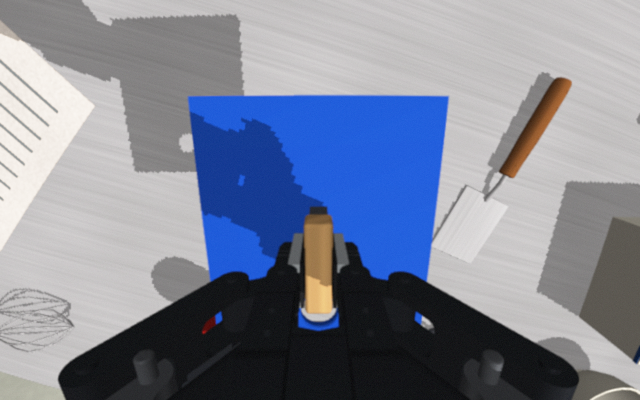

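The lid is held level and square, with the far corners at (190,97) and (448,97). Next I refine the relative offset between the lid in hand and the box numerically.

Run:
```python
from h import *
print('lid back edge',at('w4',190,97,178.7),at('w4',448,97,178.7),'-> centre', (at('w4',190,97,178.7)+at('w4',448,97,178.7))[:2]/2+84*np.array([np.cos(.28),np.sin(.28)]))
g=cv2.imread('pics/w2.png',0).astype(int)
for v in(130,180,230): print('row',v,g[v,258:282].tolist(),g[v,370:398].tolist())
for u in(290,325,360): print('col',u,g[100:122,u].tolist(),g[236:258,u].tolist())
```

```text
lid back edge [ 420.8 -307.9  178.7] [ 383.1 -177.2  178.7] -> centre [ 482.67865682 -219.33612552]
row 130 [99, 98, 95, 97, 96, 95, 95, 91, 96, 140, 197, 207, 196, 172, 134, 121, 124, 124, 122, 122, 124, 122, 128, 147] [128, 99, 69, 63, 63, 62, 65, 62, 66, 65, 64, 62, 64, 64, 67, 117, 186, 205, 201, 170, 148, 148, 147, 146, 148, 145, 148, 149]
row 180 [95, 96, 95, 94, 93, 95, 94, 92, 92, 90, 102, 153, 196, 203, 188, 155, 128, 123, 124, 123, 124, 124, 122, 126] [61, 62, 65, 63, 64, 66, 63, 64, 62, 61, 63, 98, 167, 203, 201, 177, 160, 154, 155, 155, 153, 151, 152, 151, 152, 150, 149, 152]
row 230 [148, 150, 148, 149, 151, 150, 148, 149, 148, 150, 152, 151, 151, 172, 198, 202, 182, 144, 123, 100, 68, 64, 78, 92] [73, 65, 65, 63, 63, 66, 61, 91, 162, 201, 204, 177, 159, 155, 153, 154, 152, 153, 152, 151, 153, 148, 152, 150, 151, 149, 151, 151]
col 290 [95, 96, 96, 96, 97, 98, 95, 93, 108, 161, 198, 208, 198, 153, 154, 194, 207, 208, 206, 206, 207, 206] [90, 96, 93, 91, 92, 94, 96, 91, 101, 138, 184, 199, 190, 166, 137, 119, 102, 97, 101, 100, 96, 97]
col 325 [98, 97, 95, 98, 95, 98, 99, 97, 97, 125, 192, 208, 205, 179, 134, 131, 137, 138, 138, 138, 139, 140] [92, 94, 93, 95, 93, 93, 93, 93, 95, 112, 160, 197, 199, 178, 153, 149, 149, 149, 154, 155, 153, 154]
col 360 [156, 158, 142, 114, 102, 98, 97, 98, 96, 106, 161, 198, 207, 198, 153, 125, 132, 136, 136, 137, 138, 136] [95, 93, 93, 92, 91, 94, 93, 93, 92, 99, 142, 185, 201, 187, 163, 150, 147, 147, 147, 147, 148, 146]
```

Run:
```python
from h import *
print('box',rect([at('w2',u,v,90) for u,v in[(379.5,249.3),(271.7,249.3),(266.5,108.4),(390.5,110.3)]],0))
def edges(f,u0,v0,pts):pass
```

```text
box (array([481.3, 255.7]), 160.6, 129.6, 'yaw', np.float64(0.261), np.float64(0.267))
```

step_arm(
  targets=[
    {"tx": 0, "ty": 1.0, "tz": 0, "yaw": 0, "fingers": -1},
    {"tx": 0, "ty": 2.0, "tz": 0, "yaw": 0, "fingers": -1},
    {"tx": 0, "ty": 3, "tz": 0, "yaw": 0, "fingers": -1},
    {"tx": 0, "ty": 3, "tz": 0, "yaw": 0, "fingers": -1},
    {"tx": 0, "ty": 3, "tz": 0, "yaw": 0, "fingers": -1},
    {"tx": 0, "ty": 3, "tz": 0, "yaw": 0, "fingers": -1},
    {"tx": 0, "ty": 3, "tz": 0, "yaw": 0, "fingers": -1},
    {"tx": 0, "ty": 3, "tz": 0, "yaw": 0, "fingers": -1},
    {"tx": 0, "ty": 3, "tz": 0, "yaw": 0, "fingers": -1},
    {"tx": 0, "ty": 3, "tz": 0, "yaw": 0, "fingers": -1},
  ],
)

```text
time_s: 7.3
tool_pos: [479.1, 51.7, 187.2]
orientation: [-0.14, 0.99, -0.0, -0.001]
wrist_force: [0.9, 0.3, -1.5]
finger_gap: 12.6
grip_force: 49.8
```

step_arm(
  targets=[
    {"tx": 0, "ty": 3, "tz": 0, "yaw": 0, "fingers": -1},
    {"tx": 0, "ty": 3, "tz": 0, "yaw": 0, "fingers": -1},
    {"tx": 0, "ty": 3, "tz": 0, "yaw": 0, "fingers": -1},
    {"tx": 0, "ty": 3, "tz": 0, "yaw": 0, "fingers": -1},
    {"tx": 0, "ty": 3, "tz": 0, "yaw": 0, "fingers": -1},
    {"tx": 0, "ty": 2.5, "tz": 0, "yaw": 0, "fingers": -1},
    {"tx": 0, "ty": 2, "tz": 0, "yaw": 0, "fingers": -1},
    {"tx": 0, "ty": 1, "tz": 0, "yaw": 0, "fingers": -1},
    {"tx": 0, "ty": 0, "tz": -1, "yaw": -0.016, "fingers": -1},
    {"tx": 0, "ty": 0, "tz": -1, "yaw": 0, "fingers": -1},
  ],
)

```text
time_s: 8.3
tool_pos: [480.2, 253.8, 167.2]
orientation: [-0.131, 0.991, -0.001, -0.0]
wrist_force: [0.6, -0.3, -2.5]
finger_gap: 12.8
grip_force: 49.8
```

step_arm(
  targets=[
    {"tx": 0, "ty": 0, "tz": -1, "yaw": 0, "fingers": -1},
    {"tx": 0, "ty": 0, "tz": -1, "yaw": 0, "fingers": -1},
    {"tx": 0, "ty": 0, "tz": -1, "yaw": 0, "fingers": -1},
    {"tx": 0, "ty": 0, "tz": 0, "yaw": 0, "fingers": -1},
    {"tx": 0, "ty": 0, "tz": 0, "yaw": 0, "fingers": -1},
    {"tx": 0, "ty": 0, "tz": 0, "yaw": 0, "fingers": -1},
    {"tx": 0, "ty": 0, "tz": 0, "yaw": 0, "fingers": -1},
    {"tx": 0, "ty": 0, "tz": 0, "yaw": 0, "fingers": -1},
    {"tx": 0, "ty": 0, "tz": 0, "yaw": 0, "fingers": -1},
    {"tx": 0, "ty": 0, "tz": 0, "yaw": 0, "fingers": -1},
  ],
)

```text
time_s: 9.3
tool_pos: [480.4, 254.9, 138.7]
orientation: [-0.132, 0.991, 0.0, 0.0]
wrist_force: [-0.5, 0.3, -2.2]
finger_gap: 13.1
grip_force: 49.8
```

step_arm(
  targets=[
    {"tx": 0, "ty": 0, "tz": -0.7, "yaw": 0, "fingers": -1},
    {"tx": 0, "ty": 0, "tz": -0.7, "yaw": 0, "fingers": -1},
    {"tx": 0, "ty": 0, "tz": -0.5, "yaw": 0, "fingers": -1},
    {"tx": 0, "ty": 0, "tz": -0.3, "yaw": 0, "fingers": -1},
    {"tx": 0, "ty": 0, "tz": -0.3, "yaw": 0, "fingers": -1},
    {"tx": 0, "ty": 0, "tz": -0.2, "yaw": 0, "fingers": -1},
    {"tx": 0, "ty": 0, "tz": 0, "yaw": 0, "fingers": -1},
    {"tx": 0, "ty": 0, "tz": 0, "yaw": 0, "fingers": -1},
    {"tx": 0, "ty": 0, "tz": 0, "yaw": 0, "fingers": -1},
    {"tx": 0, "ty": 0, "tz": 0, "yaw": 0, "fingers": -1},
  ],
)

```text
time_s: 10.3
tool_pos: [480.5, 254.9, 111.8]
orientation: [-0.132, 0.991, 0.0, 0.0]
wrist_force: [0.2, 0.7, -1.4]
finger_gap: 13.0
grip_force: 49.8
```

step_arm(
  targets=[
    {"tx": 0, "ty": 0, "tz": -0.2, "yaw": 0, "fingers": -1},
    {"tx": 0, "ty": 0, "tz": -0.2, "yaw": 0, "fingers": -1},
    {"tx": 0, "ty": 0, "tz": -0.1, "yaw": 0, "fingers": -1},
    {"tx": 0, "ty": 0, "tz": -0.1, "yaw": 0, "fingers": -1},
    {"tx": 0, "ty": 0, "tz": 0, "yaw": 0, "fingers": -1},
    {"tx": 0, "ty": 0, "tz": 0, "yaw": 0, "fingers": -1},
    {"tx": 0, "ty": 0, "tz": 0, "yaw": 0, "fingers": -1},
    {"tx": 0, "ty": 0, "tz": 0, "yaw": 0, "fingers": -1},
    {"tx": 0, "ty": 0, "tz": 0, "yaw": 0, "fingers": -1},
    {"tx": 0, "ty": 0, "tz": 0, "yaw": 0, "fingers": -1},
  ],
)

```text
time_s: 11.3
tool_pos: [480.2, 254.8, 106.3]
orientation: [-0.132, 0.991, 0.0, -0.0]
wrist_force: [-3.5, -2.2, 6.9]
finger_gap: 13.0
grip_force: 50.9
```

step_arm(
  targets=[
    {"tx": 0, "ty": 0, "tz": -0.1, "yaw": 0, "fingers": -1},
    {"tx": 0, "ty": 0, "tz": -0.1, "yaw": 0, "fingers": -1},
    {"tx": 0, "ty": 0, "tz": 0, "yaw": 0, "fingers": -1},
    {"tx": 0, "ty": 0, "tz": 0, "yaw": 0, "fingers": -1},
    {"tx": 0, "ty": 0, "tz": 0, "yaw": 0, "fingers": -1},
    {"tx": 0, "ty": 0, "tz": 0, "yaw": 0, "fingers": -1},
    {"tx": 0, "ty": 0, "tz": 0, "yaw": 0, "fingers": -1},
    {"tx": 0, "ty": 0, "tz": 0, "yaw": 0, "fingers": -1},
    {"tx": 0, "ty": 0, "tz": 0, "yaw": 0, "fingers": -1},
    {"tx": 0, "ty": 0, "tz": 0, "yaw": 0, "fingers": -1},
  ],
)

```text
time_s: 12.3
tool_pos: [480.3, 254.8, 106.3]
orientation: [-0.132, 0.991, 0.0, 0.0]
wrist_force: [-12.5, -5.8, 24.2]
finger_gap: 12.7
grip_force: 53.4
```

step_arm(
  targets=[
    {"tx": 0, "ty": 0, "tz": 0.2, "yaw": 0, "fingers": -1},
    {"tx": 0, "ty": 0, "tz": 0, "yaw": 0, "fingers": 0},
    {"tx": 0, "ty": 0, "tz": 0, "yaw": 0, "fingers": 0},
    {"tx": 0, "ty": 0, "tz": 0, "yaw": 0, "fingers": 0},
    {"tx": 0, "ty": 0, "tz": 0, "yaw": 0, "fingers": 0},
    {"tx": 0, "ty": 0, "tz": 2, "yaw": 0, "fingers": 0},
    {"tx": 0, "ty": 0, "tz": 3, "yaw": 0, "fingers": 0},
    {"tx": 0, "ty": 0, "tz": 4, "yaw": 0, "fingers": 0},
    {"tx": 0, "ty": 0, "tz": 4, "yaw": 0, "fingers": 0},
    {"tx": 0, "ty": 0, "tz": 2, "yaw": 0, "fingers": 0},
  ],
)

```text
time_s: 13.3
tool_pos: [481.4, 255.3, 259.3]
orientation: [-0.132, 0.991, 0.001, 0.002]
wrist_force: [1.3, 0.2, -0.5]
finger_gap: 43.0
grip_force: 0.0
```

step_arm(
  targets=[
    {"tx": 0, "ty": 0, "tz": 0, "yaw": 0, "fingers": 0},
    {"tx": 0, "ty": 0, "tz": 0, "yaw": 0, "fingers": 0},
    {"tx": 0, "ty": 0, "tz": 0, "yaw": 0, "fingers": 0},
    {"tx": 0, "ty": 0, "tz": 0, "yaw": 0, "fingers": 0},
    {"tx": 0, "ty": 0, "tz": 0, "yaw": 0, "fingers": 0},
    {"tx": 0, "ty": 0, "tz": 0, "yaw": 0, "fingers": 0},
    {"tx": 0, "ty": 0, "tz": 0, "yaw": 0, "fingers": 0},
    {"tx": 0, "ty": 0, "tz": 0, "yaw": 0, "fingers": 0},
    {"tx": 0, "ty": 0, "tz": 0, "yaw": 0, "fingers": 0},
    {"tx": 0, "ty": 0, "tz": 0, "yaw": 0, "fingers": 0},
  ],
)

```text
time_s: 14.3
tool_pos: [480.4, 254.8, 255.6]
orientation: [-0.132, 0.991, -0.0, 0.0]
wrist_force: [-0.8, 0.2, -0.1]
finger_gap: 42.7
grip_force: 0.0
```

Run:
```python
from h import *
s=sensors.read_state();print(s['tool_pos'],s['orientation'],s['qpos'].round(2))
w=snap('wrist','w5');t=snap('top','top5')
a=cv2.resize(w,(640,400));b=cv2.resize(t[140:240,160:320],(640,400),interpolation=2)
i=np.vstack([w[60:340],b[:310]]);cv2.imwrite('pics/v9.png',i[:,:,::-1])
```

```text
[480.40348205 254.81053099 255.56234365] [-1.31718204e-01  9.91287200e-01 -3.22555658e-05  4.54419945e-06] [-0.71  0.19  0.19  1.56 -0.04  1.39  1.32]
```

View pics/v9.png

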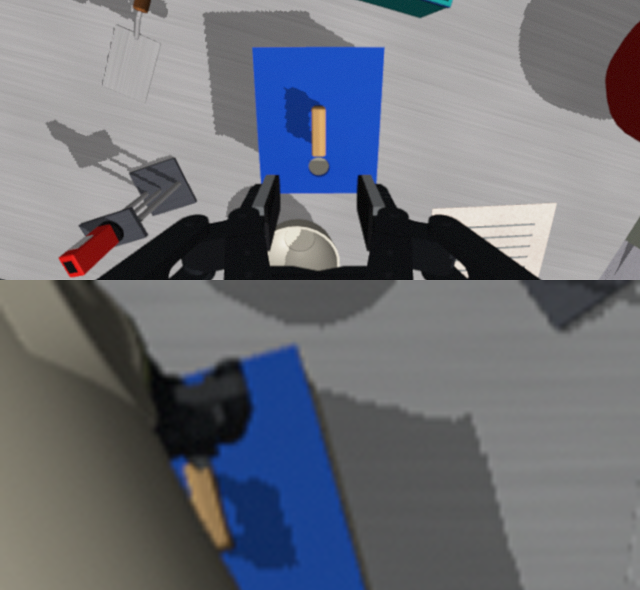

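The lid sits square on the box, with its hole at about (318.5,226) in the full wrist frame. The thermometer is still in its stand, head top at about (70,325). Going to the thermometer.

step_arm(
  targets=[
    {"tx": 1.8, "ty": -2.0, "tz": 0, "yaw": 0.03, "fingers": 0},
    {"tx": 1.8, "ty": -2.0, "tz": 0, "yaw": 0.03, "fingers": 0},
    {"tx": 1.8, "ty": -2.0, "tz": 0, "yaw": 0.03, "fingers": 0},
    {"tx": 1.8, "ty": -2.0, "tz": 0, "yaw": 0.03, "fingers": 0},
    {"tx": 1.8, "ty": -2.0, "tz": 0, "yaw": 0.03, "fingers": 0},
    {"tx": 1.8, "ty": -2.0, "tz": 0, "yaw": 0.03, "fingers": 0},
    {"tx": 1.8, "ty": -2.0, "tz": 0, "yaw": 0.03, "fingers": 0},
    {"tx": 1.8, "ty": -2.0, "tz": 0, "yaw": 0.03, "fingers": 0},
    {"tx": 1.8, "ty": -2.0, "tz": 0, "yaw": 0.02, "fingers": 0},
    {"tx": 1.8, "ty": -2.0, "tz": 0, "yaw": 0, "fingers": 0},
  ],
)

```text
time_s: 15.4
tool_pos: [661.0, 54.1, 255.4]
orientation: [-0.26, 0.966, 0.0, -0.0]
wrist_force: [1.2, 0.2, 0.5]
finger_gap: 42.4
grip_force: 0.0
```

step_arm(
  targets=[
    {"tx": 0, "ty": 0, "tz": 0, "yaw": 0, "fingers": 0},
    {"tx": 0, "ty": 0, "tz": 0, "yaw": 0, "fingers": 0},
    {"tx": 0, "ty": 0, "tz": 0, "yaw": 0, "fingers": 0},
    {"tx": 0, "ty": 0, "tz": 0, "yaw": 0, "fingers": 0},
    {"tx": 0, "ty": 0, "tz": 0, "yaw": 0, "fingers": 0},
    {"tx": 0, "ty": 0, "tz": 0, "yaw": 0, "fingers": 0},
    {"tx": 0, "ty": 0, "tz": 0, "yaw": 0, "fingers": 0},
    {"tx": 0, "ty": 0, "tz": 0, "yaw": 0, "fingers": 0},
    {"tx": 0, "ty": 0, "tz": 0, "yaw": 0, "fingers": 0},
    {"tx": 0, "ty": 0, "tz": 0, "yaw": 0, "fingers": 0},
  ],
)

```text
time_s: 16.4
tool_pos: [660.4, 54.8, 255.5]
orientation: [-0.259, 0.966, -0.0, -0.0]
wrist_force: [-0.2, -0.4, 0.3]
finger_gap: 42.5
grip_force: 0.0
```

Run:
```python
from h import *
print('w5 hole',at('w5',318.5,226,95),'bar',at('w5',319,167,129),at('w5',319,215,129),'therm',at('w5',70,325,182))
print('pred hole px',proj('w5',[528.6,267.8,95]))
s=sensors.read_state();o=s['orientation'];print(s['tool_pos'],o,'tooly',2*np.arctan2(o[1],o[0])-np.pi/2,s['qpos'].round(2))
w=snap('wrist','w6');t=snap('scene','s6')
h=cv2.cvtColor(w,cv2.COLOR_RGB2HSV);m=(((h[...,0]<8)|(h[...,0]>172))&(h[...,1]>150)&(h[...,2]>60)).astype(np.uint8)
for c in cv2.findContours(m,0,2)[0]:
    if cv2.contourArea(c)>60: print(cv2.contourArea(c),cv2.boundingRect(c),cv2.approxPolyDP(cv2.convexHull(c),3,True)[:,0].tolist())
p=[662,49]
print('pred top',proj('w6',p+[182]),'bottom',proj('w6',p+[127]))
cv2.imwrite('pics/v10.png',w[:,:,::-1])
```

```text
w5 hole [528.4 268.8  95. ] bar [455.8 249.5 129. ] [503.5 262.5 129. ] therm [660.7  51.8 182. ]
pred hole px [317.6 225.9]
[660.36627333  54.84174914 255.49195187] [-2.59107363e-01  9.65848524e-01 -2.32135570e-05 -4.89946732e-05] tooly 2.094992103652446 [-0.32  0.47  0.3   1.22 -0.13  1.47  2.05]
841.0 (301, 180, 24, 43) [[320, 180], [324, 196], [321, 222], [304, 222], [304, 182]]
6500.0 (0, 22, 122, 76) [[4, 36], [14, 25], [31, 22], [118, 49], [121, 58], [112, 86], [102, 96], [33, 94], [19, 88], [8, 76], [0, 53]]
pred top [310.2 206.7] bottom [311.7 189.9]
```

```bash
cat > fit.py <<'E'
from h import *
from scipy.optimize import minimize
def fit(f,roi,x0,z=(127,182)):
    im=cv2.imread(f'pics/{f}.png');u0,v0,u1,v1=roi
    h=cv2.cvtColor(im,cv2.COLOR_BGR2HSV)[v0:v1,u0:u1];m=(((h[...,0]<10)|(h[...,0]>170))&(h[...,1]>120)&(h[...,2]>40)).astype(np.uint8)
    k=max(cv2.findContours(m,0,2)[0],key=cv2.contourArea);m=cv2.drawContours(np.zeros_like(m),[cv2.convexHull(k)],-1,255,-1)
    S=8;M=cv2.resize(m,None,fx=S,fy=S)/255.
    def cost(p):
        c,s=np.cos(p[2]),np.sin(p[2])
        P=np.array([(proj(f,[p[0]+a*c-b*s,p[1]+a*s+b*c,zz])-[u0,v0]+.5)*S for a in(-13,13) for b in(-9,9) for zz in z])
        q=cv2.fillConvexPoly(np.zeros(M.shape),cv2.convexHull(P.astype(np.float32)).astype(int),1.)
        return np.abs(q-M).sum()/S/S
    best=min((minimize(cost,[x0[0],x0[1],y],method='Nelder-Mead',options=dict(initial_simplex=[[x0[0],x0[1],y],[x0[0]+4,x0[1],y],[x0[0],x0[1]+4,y],[x0[0],x0[1],y+.15]])) for y in(.35,.5,.65)),key=lambda r:r.fun)
    print(f,m.sum()/255,best.x.round(2),best.fun)
    return best.x
if __name__=='__main__':
    fit('w6',(290,165,340,235),(662,49));fit('top0',(288,95,318,128),(662,49));fit('scene0',(385,185,415,218),(662,49))
E
python3 fit.py
```

```text
w6 974.0 [6.6203e+02 5.0770e+01 5.1000e-01] 71.11305147058823
top0 181.0 [6.6183e+02 5.0590e+01 4.7000e-01] 21.32126225490196
scene0 204.0 [6.6294e+02 5.0070e+01 4.8000e-01] 21.70361519607843
```

step_arm(
  targets=[
    {"tx": 0.15, "ty": -0.4, "tz": 0, "yaw": -0.02, "fingers": 0},
    {"tx": 0, "ty": 0, "tz": -1.5, "yaw": 0, "fingers": 0},
    {"tx": 0, "ty": 0, "tz": -1.5, "yaw": 0, "fingers": 0},
    {"tx": 0, "ty": 0, "tz": -1.5, "yaw": 0, "fingers": 0},
    {"tx": 0, "ty": 0, "tz": -1, "yaw": 0, "fingers": 0},
    {"tx": 0, "ty": 0, "tz": 0, "yaw": 0, "fingers": 0},
    {"tx": 0, "ty": 0, "tz": 0, "yaw": 0, "fingers": 0},
    {"tx": 0, "ty": 0, "tz": 0, "yaw": 0, "fingers": 0},
    {"tx": 0, "ty": 0, "tz": 0, "yaw": 0, "fingers": 0},
    {"tx": 0, "ty": 0, "tz": 0, "yaw": 0, "fingers": 0},
  ],
)

```text
time_s: 17.5
tool_pos: [662.2, 50.9, 201.2]
orientation: [-0.249, 0.968, -0.0, 0.0]
wrist_force: [0.0, 0.5, 0.0]
finger_gap: 42.8
grip_force: 0.0
```

Run:
```python
from h import *
snap('wrist','w7');from fit import fit
s=sensors.read_state();print(s['tool_pos'],s['wrist_force'])
p=proj('w7',[662,50.6,182]);print(p)
fit('w7',(280,150,350,300),(662,50.6))
```

```text
[662.09234148  50.83912507 201.04099762] [-0.4100728  -0.11821982 -0.51854407]
[317. 235.]
w7 1650.0 [6.6209e+02 5.0610e+01 5.0000e-01] 88.97310049019607
```

step_arm(
  squeeze=40,
  targets=[
    {"tx": 0, "ty": 0, "tz": -1.2, "yaw": 0, "fingers": 0},
    {"tx": 0, "ty": 0, "tz": -1.3, "yaw": 0, "fingers": 0},
    {"tx": 0, "ty": 0, "tz": -1.3, "yaw": 0, "fingers": 0},
    {"tx": 0, "ty": 0, "tz": -1.3, "yaw": 0, "fingers": 0},
    {"tx": 0, "ty": 0, "tz": -1.2, "yaw": 0, "fingers": 0},
    {"tx": 0, "ty": 0, "tz": 0, "yaw": 0, "fingers": 0},
    {"tx": 0, "ty": 0, "tz": 0, "yaw": 0, "fingers": 0},
    {"tx": 0, "ty": 0, "tz": 0, "yaw": 0, "fingers": -0.3},
    {"tx": 0, "ty": 0, "tz": 0, "yaw": 0, "fingers": -0.5},
    {"tx": 0, "ty": 0, "tz": 0, "yaw": 0, "fingers": -1},
  ],
)

```text
time_s: 18.55
tool_pos: [662.4, 50.9, 138.4]
orientation: [-0.249, 0.968, -0.0, 0.001]
wrist_force: [1.3, 0.3, 3.7]
finger_gap: 17.8
grip_force: 39.6
```

step_arm(
  targets=[
    {"tx": 0, "ty": 0, "tz": 0, "yaw": 0, "fingers": -1},
    {"tx": 0, "ty": 0, "tz": 0, "yaw": 0, "fingers": -1},
    {"tx": 0, "ty": 0, "tz": 0, "yaw": 0, "fingers": -1},
    {"tx": 0, "ty": 0, "tz": 0, "yaw": 0, "fingers": -1},
    {"tx": 0, "ty": 0, "tz": 0, "yaw": 0, "fingers": -1},
    {"tx": 0, "ty": 0, "tz": 0, "yaw": 0, "fingers": -1},
    {"tx": 0, "ty": 0, "tz": 0, "yaw": 0, "fingers": -1},
    {"tx": 0, "ty": 0, "tz": 0, "yaw": 0, "fingers": -1},
    {"tx": 0, "ty": 0, "tz": 0, "yaw": 0, "fingers": -1},
    {"tx": 0, "ty": 0, "tz": 0, "yaw": 0, "fingers": -1},
  ],
)

```text
time_s: 19.55
tool_pos: [662.4, 50.9, 138.4]
orientation: [-0.249, 0.968, -0.0, 0.001]
wrist_force: [-0.3, 0.8, 6.2]
finger_gap: 17.6
grip_force: 39.7
```

step_arm(
  targets=[
    {"tx": 0, "ty": 0, "tz": 0.5, "yaw": 0, "fingers": -1},
    {"tx": 0, "ty": 0, "tz": 1, "yaw": 0, "fingers": -1},
    {"tx": 0, "ty": 0, "tz": 1.5, "yaw": 0, "fingers": -1},
    {"tx": 0, "ty": 0, "tz": 2, "yaw": 0, "fingers": -1},
    {"tx": 0, "ty": 0, "tz": 2, "yaw": 0, "fingers": -1},
    {"tx": 0, "ty": 0, "tz": 2, "yaw": 0, "fingers": -1},
    {"tx": 0, "ty": 0, "tz": 2, "yaw": 0, "fingers": -1},
    {"tx": 0, "ty": 0, "tz": 2, "yaw": 0, "fingers": -1},
    {"tx": 0, "ty": 0, "tz": 2, "yaw": 0, "fingers": -1},
    {"tx": 0, "ty": 0, "tz": 1, "yaw": 0, "fingers": -1},
  ],
)

```text
time_s: 20.55
tool_pos: [662.4, 50.7, 300.9]
orientation: [-0.249, 0.968, -0.0, 0.002]
wrist_force: [0.2, -0.2, -0.1]
finger_gap: 17.4
grip_force: 39.1
```

step_arm(
  targets=[
    {"tx": 0, "ty": 0, "tz": 0, "yaw": 0, "fingers": -1},
    {"tx": 0, "ty": 0, "tz": 0, "yaw": 0, "fingers": -1},
    {"tx": 0, "ty": 0, "tz": 0, "yaw": 0, "fingers": -1},
    {"tx": 0, "ty": 0, "tz": 0, "yaw": 0, "fingers": -1},
    {"tx": 0, "ty": 0, "tz": 0, "yaw": 0, "fingers": -1},
    {"tx": -0.5, "ty": 1, "tz": 0, "yaw": 0, "fingers": -1},
    {"tx": -1, "ty": 1.5, "tz": 0, "yaw": 0, "fingers": -1},
    {"tx": -1.2, "ty": 2, "tz": 0, "yaw": 0, "fingers": -1},
    {"tx": -1.2, "ty": 2, "tz": 0, "yaw": 0, "fingers": -1},
    {"tx": -1.2, "ty": 2, "tz": 0, "yaw": 0, "fingers": -1},
  ],
)

```text
time_s: 21.55
tool_pos: [609.4, 138.4, 297.7]
orientation: [-0.25, 0.968, 0.0, 0.0]
wrist_force: [0.3, 0.5, -0.4]
finger_gap: 17.8
grip_force: 39.1
```

step_arm(
  targets=[
    {"tx": -1.2, "ty": 2, "tz": 0, "yaw": 0, "fingers": -1},
    {"tx": -1.2, "ty": 2, "tz": 0, "yaw": 0, "fingers": -1},
    {"tx": -1.2, "ty": 2, "tz": 0, "yaw": 0, "fingers": -1},
    {"tx": -1.2, "ty": 2, "tz": 0, "yaw": 0, "fingers": -1},
    {"tx": -1.2, "ty": 2, "tz": 0, "yaw": 0, "fingers": -1},
    {"tx": -1.2, "ty": 2, "tz": 0, "yaw": 0, "fingers": -1},
    {"tx": -0.8, "ty": 1, "tz": 0, "yaw": 0, "fingers": -1},
    {"tx": 0, "ty": 0, "tz": 0, "yaw": 0, "fingers": -1},
    {"tx": 0, "ty": 0, "tz": 0, "yaw": 0, "fingers": -1},
    {"tx": 0, "ty": 0, "tz": 0, "yaw": 0, "fingers": -1},
  ],
)

```text
time_s: 22.55
tool_pos: [531.6, 264.4, 297.6]
orientation: [-0.248, 0.969, -0.0, 0.0]
wrist_force: [-0.1, -0.4, -0.7]
finger_gap: 17.5
grip_force: 39.1
```

step_arm(
  targets=[
    {"tx": 0, "ty": 0, "tz": 0, "yaw": 0, "fingers": -1},
    {"tx": 0, "ty": 0, "tz": 0, "yaw": 0, "fingers": -1},
    {"tx": 0, "ty": 0, "tz": 0, "yaw": 0, "fingers": -1},
    {"tx": 0, "ty": 0, "tz": 0, "yaw": 0, "fingers": -1},
    {"tx": 0, "ty": 0, "tz": 0, "yaw": 0, "fingers": -1},
    {"tx": 0, "ty": 0, "tz": 0, "yaw": 0, "fingers": -1},
    {"tx": 0, "ty": 0, "tz": 0, "yaw": 0, "fingers": -1},
    {"tx": 0, "ty": 0, "tz": 0, "yaw": 0, "fingers": -1},
    {"tx": 0, "ty": 0, "tz": 0, "yaw": 0, "fingers": -1},
    {"tx": 0, "ty": 0, "tz": 0, "yaw": 0, "fingers": -1},
  ],
)

```text
time_s: 23.55
tool_pos: [530.9, 265.9, 297.5]
orientation: [-0.25, 0.968, -0.0, -0.0]
wrist_force: [1.6, 0.5, -1.1]
finger_gap: 17.6
grip_force: 39.1
```

step_arm(
  targets=[
    {"tx": -0.24, "ty": 0.23, "tz": 0, "yaw": 0, "fingers": -1},
    {"tx": 0, "ty": 0, "tz": -1, "yaw": 0, "fingers": -1},
    {"tx": 0, "ty": 0, "tz": -1.2, "yaw": 0, "fingers": -1},
    {"tx": 0, "ty": 0, "tz": -1.2, "yaw": 0, "fingers": -1},
    {"tx": 0, "ty": 0, "tz": -1.2, "yaw": 0, "fingers": -1},
    {"tx": 0, "ty": 0, "tz": -1, "yaw": 0, "fingers": -1},
    {"tx": 0, "ty": 0, "tz": 0, "yaw": 0, "fingers": -1},
    {"tx": 0, "ty": 0, "tz": 0, "yaw": 0, "fingers": -1},
    {"tx": 0, "ty": 0, "tz": 0, "yaw": 0, "fingers": -1},
    {"tx": 0, "ty": 0, "tz": 0, "yaw": 0, "fingers": -1},
  ],
)

```text
time_s: 24.55
tool_pos: [528.8, 268.3, 242.2]
orientation: [-0.249, 0.968, 0.0, 0.001]
wrist_force: [0.9, 0.1, -0.7]
finger_gap: 17.5
grip_force: 39.1
```

Run:
```python
from h import *
s=sensors.read_state();p=s['tool_pos'];print(p,s['orientation'])
w=snap('wrist','w8');sc=snap('scene','s8')
print('pred tip px wrist',proj('w8',[p[0],p[1],p[2]-126.4]),'hole',proj('w8',[528.5,268.2,95]))
print('pred tip px scene',proj('s8',[p[0],p[1],p[2]-126.4]),'hole',proj('s8',[528.5,268.2,95]),'disc',proj('s8',[p[0],p[1],p[2]-16]))
a=cv2.resize(w[130:330,220:420],(400,400),interpolation=2)
q=proj('s8',[528.5,268.2,110]);u,v=int(q[0]),int(q[1]);print(u,v)
b=cv2.resize(sc[v-40:v+40,u-40:u+40],(400,400),interpolation=2)
cv2.imwrite('pics/v11.png',np.hstack([a,b])[:,:,::-1])
```

```text
[528.81696854 268.29070935 242.24845255] [-2.49428779e-01  9.68392959e-01  1.52462799e-04  5.81299802e-04]
pred tip px wrist [317.5 191.8] hole [317.6 186.5]
pred tip px scene [384.9 171. ] hole [384.2 176.3] disc [388.4 141.2]
384 172
```

View pics/v11.png

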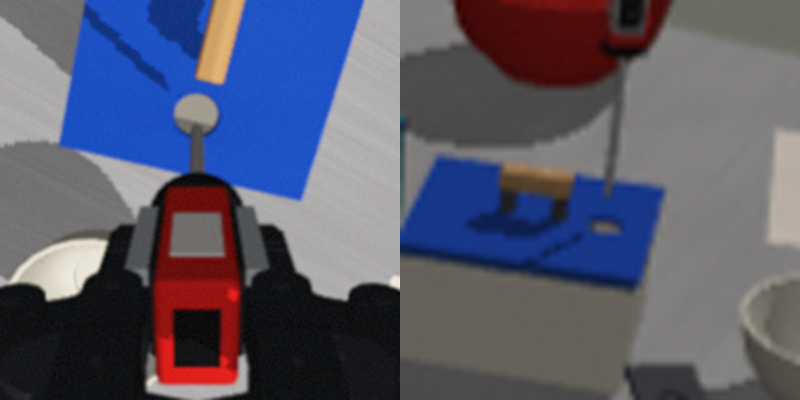

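The wrist crop shows the hole at px (317.5,187.5) and the tip at (318.5,192.5), both within 1 px of prediction. The scene crop also has the stem upright above the hole, so I'm lowering it.

step_arm(
  targets=[
    {"tx": 0, "ty": 0, "tz": -0.5, "yaw": 0, "fingers": -1},
    {"tx": 0, "ty": 0, "tz": -0.5, "yaw": 0, "fingers": -1},
    {"tx": 0, "ty": 0, "tz": -0.5, "yaw": 0, "fingers": -1},
    {"tx": 0, "ty": 0, "tz": 0, "yaw": 0, "fingers": -1},
    {"tx": 0, "ty": 0, "tz": 0, "yaw": 0, "fingers": -1},
    {"tx": 0, "ty": 0, "tz": 0, "yaw": 0, "fingers": -1},
    {"tx": 0, "ty": 0, "tz": 0, "yaw": 0, "fingers": -1},
    {"tx": 0, "ty": 0, "tz": 0, "yaw": 0, "fingers": -1},
    {"tx": 0, "ty": 0, "tz": 0, "yaw": 0, "fingers": -1},
    {"tx": 0, "ty": 0, "tz": 0, "yaw": 0, "fingers": -1},
  ],
)

```text
time_s: 25.65
tool_pos: [528.5, 268.2, 226.6]
orientation: [-0.249, 0.968, -0.0, 0.0]
wrist_force: [0.5, 0.8, 0.6]
finger_gap: 17.3
grip_force: 39.1
```

Run:
```python
from h import *
s=sensors.read_state();p=s['tool_pos'];print(p)
w=snap('wrist','w9');T=p[2]-126.4
print('pred tip',proj('w9',[p[0],p[1],T]),'hole',proj('w9',[528.5,268.2,95]))
# hole: non-blue region enclosed on lid; print rows around it
b=w.astype(int);m=(b[...,2]-b[...,0]>60)
for v in range(168,212): print(v,''.join('#' if x else '.' for x in m[v,295:342]))
print(w[180:216:3,306:330,0])
```

```text
[528.50387798 268.16752644 226.60465841]
pred tip [317.5 191.9] hole [317.6 190.6]
168 #######################.................#######
169 #######################................########
170 ######################.................########
171 ######################.................########
172 #######################................########
173 ########################..............#########
174 ###########################...........#########
175 ###############################.......#########
176 ###############################################
177 ###############################################
178 ###############################################
179 ###############################################
180 ######################.########################
181 ##################..........###################
182 ###############...............#################
183 ##############.................################
184 #############...................###############
185 #############....................##############
186 #############....................##############
187 ############.............
[... 1783 characters left out ...]
69 101 115 117 117 114 113 109  95  78  75  78  79  81 106 135 141
  146 149 156 147 100  44]
 [ 26  23  43  74  99 113 117 114 107  85  76  76  80  80  82  97 113 115
  115 102  77  40  22  25]
 [ 27  28  28  23  22  30  43  60  72  74  76  78  83  77  77  70  53  35
   22  19  17  28  28  27]
 [ 28  26  30  28  29  27  25  31  38  54  73  80  82  81  77  69  49  32
   30  28  27  25  27  27]
 [ 27  27  28  29  28  29  30  27  40  61  73  79  82  82  79  71  51  35
   27  29  30  27  26  26]
 [ 29  26  27  27  24  29  30  31  42  63  77  83  80  81  80  74  55  30
   26  31  28  31  32  30]
 [ 27  30  32  29  32  31  29  29  44  64  76  82  82  80  80  73  53  35
   29  32  28  29  32  25]]
```

step_arm(
  targets=[
    {"tx": 0, "ty": 0, "tz": -0.5, "yaw": 0, "fingers": -1},
    {"tx": 0, "ty": 0, "tz": -0.7, "yaw": 0, "fingers": -1},
    {"tx": 0, "ty": 0, "tz": -0.7, "yaw": 0, "fingers": -1},
    {"tx": 0, "ty": 0, "tz": -0.7, "yaw": 0, "fingers": -1},
    {"tx": 0, "ty": 0, "tz": -0.7, "yaw": 0, "fingers": -1},
    {"tx": 0, "ty": 0, "tz": -0.7, "yaw": 0, "fingers": -1},
    {"tx": 0, "ty": 0, "tz": -0.7, "yaw": 0, "fingers": -1},
    {"tx": 0, "ty": 0, "tz": -0.6, "yaw": 0, "fingers": -1},
    {"tx": 0, "ty": 0, "tz": 0, "yaw": 0, "fingers": -1},
    {"tx": 0, "ty": 0, "tz": 0, "yaw": 0, "fingers": -1},
  ],
)

```text
time_s: 26.7
tool_pos: [528.5, 268.1, 173.5]
orientation: [-0.249, 0.968, -0.0, -0.0]
wrist_force: [0.6, -0.4, 0.9]
finger_gap: 17.5
grip_force: 39.1
```

step_arm(
  targets=[
    {"tx": 0, "ty": 0, "tz": 0, "yaw": 0, "fingers": -1},
    {"tx": 0, "ty": 0, "tz": 0, "yaw": 0, "fingers": -1},
    {"tx": 0, "ty": 0, "tz": 0, "yaw": 0, "fingers": -1},
    {"tx": 0, "ty": 0, "tz": 0, "yaw": 0, "fingers": -1},
    {"tx": 0, "ty": 0, "tz": 0, "yaw": 0, "fingers": -1},
    {"tx": 0, "ty": 0, "tz": 0, "yaw": 0, "fingers": -1},
    {"tx": 0, "ty": 0, "tz": 0, "yaw": 0, "fingers": -1},
    {"tx": 0, "ty": 0, "tz": 0, "yaw": 0, "fingers": -1},
    {"tx": 0, "ty": 0, "tz": 0, "yaw": 0, "fingers": -1},
    {"tx": 0, "ty": 0, "tz": 0, "yaw": 0, "fingers": -1},
  ],
)

```text
time_s: 27.7
tool_pos: [528.5, 268.1, 173.5]
orientation: [-0.249, 0.968, -0.0, -0.0]
wrist_force: [0.4, 0.2, -0.9]
finger_gap: 17.4
grip_force: 39.1
```

Run:
```python
from h import *
s=sensors.read_state();p=s['tool_pos'];print(p,s['wrist_force'],s['grip_force'],np.abs(s['qd']).max())
w=snap('wrist','w10').astype(int);print('hole',proj('w10',[528.5,268.2,95]),'stem at lid top',proj('w10',[p[0],p[1],95]))
m=(w[...,2]-w[...,0]>60)
for v in range(182,222): print(v,''.join('#' if x else '.' for x in m[v,295:342]))
print(w[196:214:4,304:332,0])
```

```text
[528.45968733 268.14803432 173.52776587] [ 0.37391248  0.207153   -0.86106883] 39.12389874458313 0.0010796291857630043
hole [317.5 206.6] stem at lid top [317.4 206.6]
182 ######################......................###
183 ######################.....................####
184 ######################.....................####
185 ######################.....................####
186 ######################.....................####
187 #######################...................#####
188 #########################.................#####
189 #############################.............#####
190 #################################........######
191 ###############################################
192 ###############################################
193 ###############################################
194 ###############################################
195 #################............##################
196 ##############.................################
197 #############...................###############
198 ############.....................##############
199 ###########.......................##########
[... 1033 characters left out ...]
##########
220 ###########.........................###########
221 #########.............................#########
[[ 18  15  16  24  50  84 121 144 162 169 159 121  88  83  85  84  90 122
  156 161 143 110  75  47  35  27  27  31]
 [ 47  88 140 165 175 172 173 171 173 170 156 122  85  82  83  85  86 117
  153 168 170 174 171 173 163 127  66  29]
 [ 93 119 127 127 134 138 143 149 151 156 136 101  83  84  87  83  88 108
  146 168 172 174 172 172 174 172 164 122]
 [ 97 121 122 123 122 120 123 121 121 121 103  82  79  82  85  84  87 100
  114 126 130 133 136 142 148 156 156 117]
 [ 45  82 112 122 124 122 122 122 121 122 106  82  85  84  87  86  86  94
  110 122 124 122 118 122 120 111  74  33]]
```

```bash
python3 -c "
from cell import job
print(job.sign_off())"
```

```text
the job is handed in; nothing more can be done
None
```

I handed the job in; sign-off returned no verdict. The lid is pressed home on the white box and let go. The thermometer is held upright and steady, centred in the hole, with its tip about 48 mm below the lid top.

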